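Take the dielectric test stack apart into its storage trays

TASK

The measurement is over: take the stack on the round measuring table apart from the top down and put each piece flat in the tray of its own outline - the steel weight in the small round tray, the hexagonal brass electrode in the hexagonal tray, the white ceramic disc in the large round tray, the square steel block in the square tray. Set the pieces down rather than dropping them, keep them the right way up, and leave the brown glass bottle standing where it is.

Things in the scene. Friction and masses are not known exactly. Their poses are not given: they have to be found in the camera images.
- weight: top of the stack: loose plain steel cylinder, 24 mm diameter, 32 mm tall, about 110 g. Origin at the centre of its underside, z up.
- electrode: under the weight: loose hexagonal brass plate, 38 mm across flats (44 mm across corners), 16 mm thick, about 165 g. Origin at the centre of its underside, z up; two of its flats face its own +y and -y, the others every 60 degrees from there.
- specimen: under the electrode: loose white ceramic disc, 52 mm diameter, 16 mm thick, about 120 g. Origin at the centre of its underside, z up.
- base_block: bottom of the stack: loose square steel block, 64 x 64 mm, 18 mm thick, about 560 g. Origin at the centre of its underside, z up; its faces are square to its own x and y.
- stage: fixed round white measuring table, 110 mm diameter, flat top 16 mm above the bench, which carries the stack (roughly centred, pieces may be turned and a few mm off one another). Origin at the centre of its underside.
- tray_small_round: fixed small round grey tray for the weight: opening 44 mm diameter, outside 52 mm. Floor 4 mm above the bench, rim 8 mm above the bench (so 4 mm above the floor). Origin at the centre of its underside, on the bench.
- tray_hex: fixed hexagonal grey tray for the electrode: opening 58 mm across flats, outside 66 mm; the electrode fits at any turn. Floor 4 mm, rim 8 mm above the bench. Origin at the centre of its underside; two flats face its own +y and -y.
- tray_big_round: fixed large round grey tray for the disc: opening 72 mm diameter, outside 80 mm. Floor 4 mm, rim 8 mm above the bench. Origin at the centre of its underside.
- tray_square: fixed square grey tray for the block: opening 84 x 84 mm, outside 92 x 92 mm; the block must be turned to within about 20 degrees of square with it to lie flat. Floor 4 mm, rim 8 mm above the bench. Origin at the centre of its underside, sides square to its own x and y.
- bottle: bystander, to be left alone: loose brown glass bottle with a black cap, 48 mm diameter, 85 mm tall, standing on the bench. Origin at the centre of its underside.
There are look-alikes about, which are no part of the job. Of the things that look like the electrode, the middle-sized one is meant.

How it is judged:
By the outcome, as a careful person would: the job done as asked, in the order asked, and still so for the second after the job is handed in, with the robot touching nothing.
It also fails if it takes over 106 s, if anything falls off the work surface, if the arm or the gripper's body presses on something with over 40 N, if the wrist force passes 120 N, or if a joint passes its speed limit or range.

ROBOT

A 6-joint arm with a two-finger parallel gripper is mounted at the origin on the work surface. World frame = base frame: x ahead of the robot, y to its left, z up, the work surface at z = 0. Lengths are in m, angles in rad, forces in N, time in s.
With the tool pointing down it reaches from about 0.275 to 0.825 m from the base axis. Payload 5.2 kg.
Tool frame: the origin (TCP) lies at the very end of the fingers, on their centre line; the grasp point (between the pads) lies 19 mm behind it; z points along the fingers, y is the line along which they close (so a half turn about z gives the same grasp; the last joint's range is limited). The gripper opens to 93 mm and grips with 3 to 60 N. Pads are 15 mm wide; open, the fingers measure 128 mm over their backs; the gripper's body (75 mm by 188 mm) begins 65 mm behind the grasp point.
Start: joints at [-1.395, 0.259, 1.535, -0, 1.348, -0.203], TCP at [0.203, -0.511, 0.219] pointing down, gripper open.
Joint ranges: [-3.14, 3.14], [-0.91, 2.08], [0.19, 2.58], [-1.22, 4.36], [0.22, 2.71], [-3.12, 3.12]. Speed limits (rad/s): [2.57, 2.57, 3.14, 3.14, 3.14, 3.14].

INTERFACE

Orientations are given as a unit quaternion [x, y, z, w].
In Python, from station import env gives the robot as it stands.
- The arm moves only by the tool servo_tool, never from a script. Its argument "targets" is a list of rows, each a list of 6 numbers: the shift along the world's x, y, z normalised to -1 to 1, where 1 is 150 mm, then the turn, a rotation vector about the world's x, y, z normalised to -1 to 1, where 1 is 360 degrees. In form: [[dx, dy, dz, ax, ay, az], ...]. A call has 1 to 10 rows; each row is the pose to reach, as a shift and turn from the pose commanded when the call began, turning the shorter way round; what a row does not reach only later rows make up. A row lasts 1/12 s, in which the tool goes at most 41.7 mm and 7.16 degrees, less where a joint would pass 70% of its speed; a pose out of reach is approached as far as the arm can. A call with a number of a shift or a turn outside -1 to 1 is refused whole. A call with a gripper value outside its range is refused whole. "claw" is the opening, from 0 (shut) to 1 (fully open), set as the call begins (left out, the last holds). The fingers move at their own pace and stop on an object; "grip_force" is the grip in N (left out, the last holds). Time passes only in rows, so rows that repeat a pose let the fingers close. It gives the time, the measured TCP pose, the force, the opening and the grip force at its end, in the units of the state.
- env.get_obs(): the state, without advancing time (a new reading comes with each control period).
- env.read_camera(name): name is "scene" or "top"; returns a dict with "frame" (400x640x3 uint8, red, green, blue), "fx", "fy", "cx", "cy" (pixels), "R" (3x3) and "t" (3): a world point X has camera coordinates R X + t. Camera axes: x right, y down, z forward; pixel columns grow to the right and rows downward; lengths in m; the calibration is good to about 2 mm. A picture is of the moment at which its call begins. There is no depth.
- env.job_done(): hands the job in; it is judged then, once.
The state is a dict: "time_s": time; "joint_positions": joint angles; "qd": joint speeds; "joint_torque": joint torques, N m; "position": TCP position; "tool_rot": TCP orientation; "wrist_force": force on the tool from outside, world axes, zero at the start; "wrist_torque": the same for the moment, N m; "opening": finger opening in m; "gripper_force": force on a finger pad.
Only numpy, scipy, OpenCV 4.12 (cv2) and the standard library are available. Lean on these libraries where they do the work, as an engineer would, in place of code of your own. Each camera call takes 0.05 s, during which the arm holds its last target. There are 200 camera calls.

## Working session

There is one attempt and no reset: what is moved stays moved. The work goes in short steps, Python scripts to look and compute and a tool call to move; the robot and the scene stay as the last step left them, time stands still between calls to the robot, and variables do not carry over. Pictures are saved under pics/ and viewed, at most 14 in all, crops included, and the job is handed in when it is done.

Besides the shell and the picture viewer there is one more tool, called after ">>>" in YAML: its name, and indented under it one key for each argument. servo_tool: Moves the arm, as the interface text tells. Its arguments: {"type":"object","properties":{"targets":{"type":"array","items":{"type":"array","items":{"type":"number","minimum":-1,"maximum":1}}},"claw":{"type":"number"},"grip_force":{"type":"number"}},"required":["targets"]}

```bash
mkdir -p pics
python3 - <<'E'
from station import env
import cv2,numpy as np
for n in("scene","top"):
    c=env.read_camera(n); cv2.imwrite(f"pics/{n}0.png",c["frame"][:,:,::-1])
    print(n,c["fx"],c["fy"],c["cx"],c["cy"],np.round(c["R"],4).tolist(),np.round(c["t"],4).tolist())
print(env.get_obs())
E
```

```text
scene 438.1056162140269 438.1056162140269 329.5316043212274 198.9114385298575 [[0.4924, 0.8703, 0.0086], [0.7379, -0.4122, -0.5344], [-0.4615, 0.2695, -0.8452]] [-0.2815, -0.3226, 1.0882]
top 432.6174070085553 432.6174070085553 321.9552336301002 195.72757057688403 [[0.0093, -0.9999, 0.0108], [-0.9975, -0.01, -0.07], [0.0701, -0.0101, -0.9975]] [0.044, 0.4908, 0.9156]
{'time_s': 0.1, 'joint_positions': array([-1.39482510e+00,  2.59260191e-01,  1.53593676e+00, -1.52226200e-05,
        1.34803049e+00, -2.02787067e-01]), 'qd': array([ 0.00102434, -0.0014344 , -0.00128497, -0.00107548, -0.00230168,
        0.0013575 ]), 'joint_torque': array([ 1.07197349e-03, -4.38216984e+01, -2.84641403e+01,  7.19874096e-02,
        3.62438278e-02, -5.34243975e-05]), 'position': array([ 0.20330811, -0.51051982,  0.217921  ]), 'tool_rot': array([ 9.82120654e-01,  1.88250771e-01,  3.53803215e-06, -8.17419781e-04]), 'wrist_force': array([ 0.17456873,  0.32753401, -0.21568673]), 'wrist_torque': array([ 0.02315904, -0.02529129, -0.0272699 ]), 'gripper_force': 0.0, 'opening': 0.09341783492256966}
```

View pics/scene0.png

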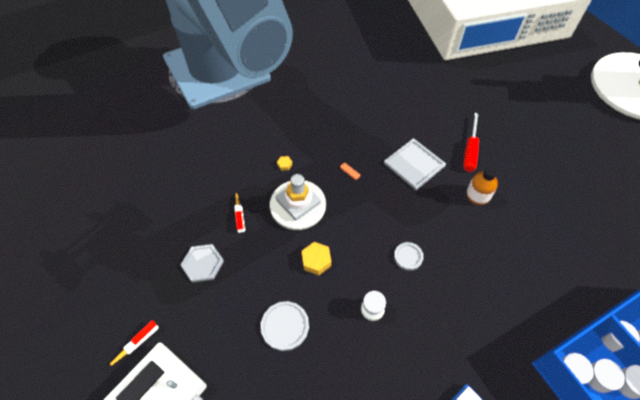

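View pics/top0.png

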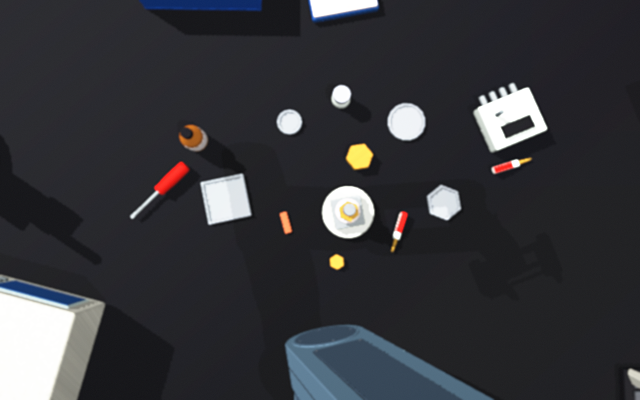

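Top view: the square tray is at (226,199), the small round tray (289,122), the large round tray (406,122), the hex tray (444,202), and the stage with the stack (348,212). The bottle is at (194,138), with a screwdriver next to it. Electrode candidates are the large hexagon (360,157), the small hexagon (337,262) and the one in the stack (350,211). The stack one looks middle-sized, and a crop will check that. The white vial (341,96) is not the disc.

```bash
cat > h.py <<'E'
import cv2,numpy as np
from station import env
def ray(c,uv,z):
    uv=np.atleast_2d(np.asarray(uv,float)); R=np.array(c["R"]);t=np.array(c["t"])
    d=np.c_[(uv[:,0]-c["cx"])/c["fx"],(uv[:,1]-c["cy"])/c["fy"],np.ones(len(uv))]@R
    o=-R.T@t
    return (o+d*((z-o[2])/d[:,2])[:,None])[:,:2]
def contour(m,seed,box=45):
    mm=np.zeros_like(m); x,y=seed; mm[max(0,y-box):y+box,max(0,x-box):x+box]=m[max(0,y-box):y+box,max(0,x-box):x+box]
    cs,_=cv2.findContours(mm,cv2.RETR_EXTERNAL,cv2.CHAIN_APPROX_NONE)
    return max(cs,key=cv2.contourArea)[:,0,:].astype(float)
E
python3 - <<'E'
from h import *
S={"top":dict(sq=(226,199),sr=(289,122),br=(406,122),hx=(444,202),stage=(348,212),bigh=(360,157),smallh=(337,262)),
"scene":dict(sq=(415,163),sr=(408,256),br=(285,326),hx=(202,263),stage=(298,204),bigh=(316,258),smallh=(285,163))}
for n in S:
    c=env.read_camera(n); f=c["frame"]; g=f.max(2)
    m=(g>110).astype(np.uint8)
    for k,s in S[n].items():
        z={"stage":.016,"bigh":.016,"smallh":.016}.get(k,.008)
        p=ray(c,contour(m,s,32),z).astype(np.float32)
        (x,y),(w,h),a=cv2.minAreaRect(p); (ex,ey),r=cv2.minEnclosingCircle(p)
        hull=cv2.convexHull(p); M=cv2.moments(hull)
        print(n,k,np.round([M['m10']/M['m00'],M['m01']/M['m00'],x,y,w,h,a,2*r],4))
    x,y=S[n]["stage"]; w=32
    cr=cv2.resize(f[y-w:y+w,x-w:x+w],(400,400),interpolation=cv2.INTER_CUBIC)
    out=cr if n=="top" else np.hstack([out,cr])
cv2.imwrite("pics/stack.png",out[:,:,::-1])
E
```

```text
top sq [ 0.483   0.2587  0.4829  0.2586  0.096   0.0963 12.474   0.1312]
top sr [ 0.6542  0.1231  0.6541  0.1227  0.0551  0.0548 45.3912  0.0571]
top br [ 0.6575 -0.1354  0.6573 -0.1354  0.0828  0.0842 45.428   0.086 ]
top hx [ 0.48   -0.2165  0.48   -0.2165  0.0743  0.0721  0.5421  0.078 ]
top stage [ 0.4568 -0.0069  0.4561 -0.0078  0.112   0.1121  0.5315  0.1143]
top bigh [ 0.5777 -0.031   0.5776 -0.0311  0.0551  0.0586  8.8527  0.0614]
top smallh [ 0.4102 -0.0071  0.4086 -0.0069  0.0171  0.0795  0.5264  0.0797]
scene sq [ 0.4821  0.258   0.4821  0.2581  0.0982  0.0975 12.5113  0.1354]
scene sr [6.52900e-01 1.22400e-01 6.53000e-01 1.22500e-01 5.47000e-02 5.48000e-02
 6.07112e+01 5.76000e-02]
scene br [ 0.6559 -0.1355  0.6561 -0.1353  0.0836  0.0819 18.1889  0.085 ]
scene hx [ 0.4785 -0.2162  0.4786 -0.2157  0.076   0.0718 68.8343  0.081 ]
scene stage [ 4.54000e-01 -6.00000e-03  4.56100e-01 -7.10000e-03  1.14600e-01
  1.13600e-01  2.14908e+01  1.29900e-01]
scene bigh [ 5.76300e-01 -3.07000e-02  5.76000e-01 -3.07000e-02  5.29000e-02
  6.68000e-02  6.98777e+01  6.70000e-02]
scene smallh [4.18800e-01 9.40000e-03 4.12200e-01 8.60000e-03 8.77000e-02 4.90000e-02
 6.08194e+01 9.03000e-02]
```

View pics/stack.png

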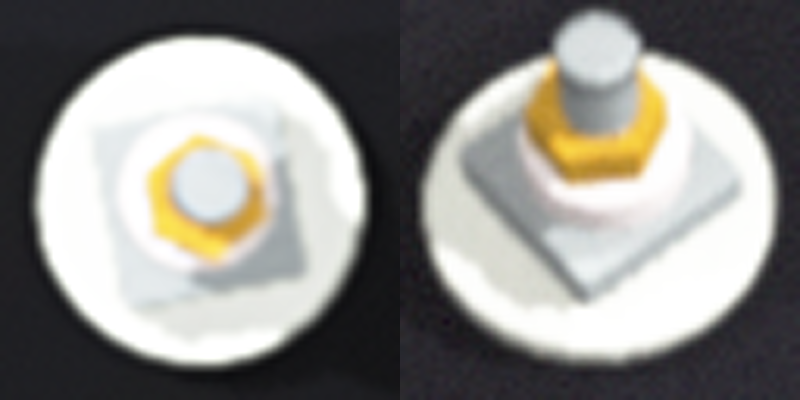

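The crop confirms that the stack's hexagon is the middle-sized one, since about 44 mm sits between the 60 mm and the small loose hexagons. In the crop, the weight top is at (210,185) in the top view and (597,55) in the scene view. The block is turned roughly 8-9°.

Run:
```python
from h import *
f=lambda p,o:((p[0]+.5)/6.25-.5+o[0],(p[1]+.5)/6.25-.5+o[1])
ct=env.read_camera("top");cs=env.read_camera("scene")
print(ray(ct,f((210,185),(316,180)),.098),ray(cs,f((197,55),(266,172)),.098))
q=ray(ct,[f(p,(316,180)) for p in [(92,130),(282,100),(303,275),(135,303)]],.034);print(q)
p=ray(ct,[(194,138),(341,96)],.05);print(p)
```

```text
[[ 0.45869754 -0.00418253]] [[ 0.45990342 -0.005043  ]]
[[ 0.47946979  0.03116684]
 [ 0.4902942  -0.03316349]
 [ 0.43116807 -0.04043437]
 [ 0.42122278  0.01621137]]
[[0.60640193 0.31788158]
 [0.69980585 0.01076563]]
```

>>> servo_tool:
  targets:
    - [0.1,0.22,0,0,0,0]
    - [0.2,0.44,0,0,0,0]
    - [0.3,0.66,0,0,0,0]
    - [0.4,0.88,0,0,0,0]
    - [0.45,1,0,0,0,0]
  claw: 0.6
  grip_force: 20

```text
time_s: 0.72
position: [0.2718, -0.3575, 0.2185]
tool_rot: [0.982, 0.189, 0.0, -0.001]
wrist_force: [-0.8, 0.2, 0.5]
opening: 0.0643
gripper_force: 0.0
```

>>> servo_tool:
  targets:
    - [0.12,0.22,0,0,0,0]
    - [0.24,0.44,0,0,0,0]
    - [0.36,0.66,0,0,0,0]
    - [0.48,0.88,0,0,0,0]
    - [0.54,1,0,0,0,0]

```text
time_s: 1.13
position: [0.3528, -0.2078, 0.2188]
tool_rot: [0.982, 0.189, 0.0, -0.0]
wrist_force: [0.5, 0.3, -0.1]
opening: 0.0561
gripper_force: 0.0
```

>>> servo_tool:
  targets:
    - [0.12,0.22,0,0,0,0]
    - [0.24,0.44,0,0,0,0]
    - [0.36,0.66,0,0,0,0]
    - [0.48,0.88,0,0,0,0]
    - [0.54,1,0,0,0,0]

```text
time_s: 1.55
position: [0.434, -0.0578, 0.2189]
tool_rot: [0.982, 0.189, 0.001, -0.0]
wrist_force: [0.4, 0.7, -0.1]
opening: 0.0558
gripper_force: 0.0
```

>>> servo_tool:
  targets:
    - [0.08,0.18,-0.1,0,0,0]
    - [0.17,0.36,-0.3,0,0,0]
    - [0.17,0.37,-0.5,0,0,0]
    - [0.17,0.37,-0.6,0,0,0]
    - [0.17,0.37,-0.6,0,0,0]
    - [0.17,0.37,-0.6,0,0,0]

```text
time_s: 2.05
position: [0.4579, -0.0053, 0.1283]
tool_rot: [0.982, 0.188, -0.001, -0.0]
wrist_force: [0.0, 0.8, 0.3]
opening: 0.0564
gripper_force: 0.0
```

>>> servo_tool:
  targets:
    - [0.005,0.005,-0.15,0,0,0]
    - [0.005,0.005,-0.28,0,0,0]
    - [0.005,0.005,-0.375,0,0,0]
    - [0.005,0.005,-0.375,0,0,0]
    - [0.005,0.005,-0.375,0,0,0]

```text
time_s: 2.47
position: [0.4599, -0.0054, 0.0735]
tool_rot: [0.982, 0.188, 0.0, 0.0]
wrist_force: [-0.5, -0.1, 0.1]
opening: 0.0556
gripper_force: 0.0
```

>>> servo_tool:
  targets:
    - [0,0,0,0,0,0]
    - [0,0,0,0,0,0]
    - [0,0,0,0,0,0]
    - [0,0,0,0,0,0]
    - [0,0,0,0,0,0]
    - [0,0,0,0,0,0]
    - [0,0,0,0,0,0]
    - [0,0,0,0,0,0]
  claw: 0.1

```text
time_s: 3.13
position: [0.4594, -0.0048, 0.0728]
tool_rot: [0.982, 0.188, 0.0, 0.0]
wrist_force: [-0.6, 0.9, 5.3]
opening: 0.0237
gripper_force: 20.0
```

>>> servo_tool:
  targets:
    - [0,0,0.05,0,0,0]
    - [0,0,0.15,0,0,0]
    - [0,0,0.3,0,0,0]
    - [0,0,0.45,0,0,0]
    - [0.1,0.06,0.5,0,0,0]
    - [0.25,0.16,0.5,0,0,0]
    - [0.4,0.26,0.5,0,0,0]
    - [0.55,0.36,0.5,0,0,0]
    - [0.65,0.43,0.5,0,0,0]

```text
time_s: 3.88
position: [0.5583, 0.0609, 0.1476]
tool_rot: [0.982, 0.188, 0.0, -0.0]
wrist_force: [1.0, -0.4, -0.6]
opening: 0.0237
gripper_force: 20.0
```

>>> servo_tool:
  targets:
    - [0.15,0.1,0,0,0,0]
    - [0.3,0.2,0,0,0,0]
    - [0.45,0.3,0,0,0,0]
    - [0.6,0.4,0,0,0,0]
    - [0.645,0.42,-0.1,0,0,0]
    - [0.645,0.42,-0.3,0,0,0]
    - [0.645,0.42,-0.5,0,0,0]
    - [0.645,0.42,-0.6,0,0,0]
    - [0.645,0.42,-0.6,0,0,0]

```text
time_s: 4.63
position: [0.6487, 0.1222, 0.0515]
tool_rot: [0.982, 0.188, -0.006, -0.001]
wrist_force: [-0.1, -0.1, -1.2]
opening: 0.0235
gripper_force: 20.0
```

Run:
```python
from h import *
o=env.get_obs();print(o["position"])
c=env.read_camera("top");s=env.read_camera("scene")
a=cv2.resize(c["frame"][80:240,260:420],(400,400),interpolation=cv2.INTER_CUBIC)
b=cv2.resize(s["frame"][150:310,270:430],(400,400),interpolation=cv2.INTER_CUBIC)
cv2.imwrite("pics/p1.png",np.hstack([a,b])[:,:,::-1]); print(env.get_obs()["position"])
```

```text
[0.64867584 0.1222473  0.05146893]
[0.65234136 0.12235057 0.05644267]
```

View pics/p1.png

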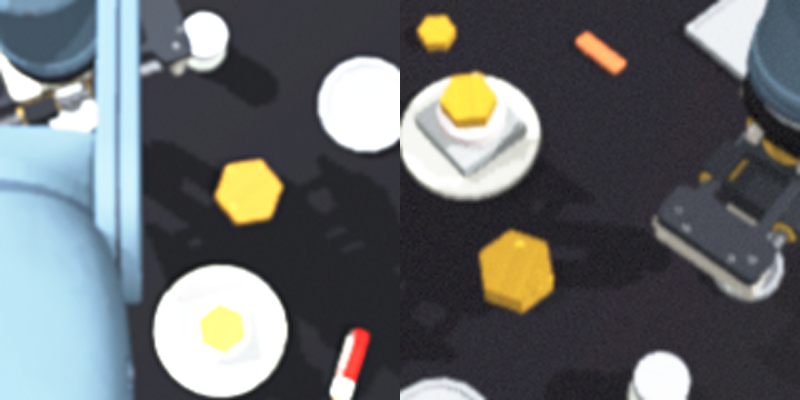

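The weight is held over the small tray. The electrode is exposed and sits undisturbed at about (222,329) in the crop. Lowering now.

>>> servo_tool:
  targets:
    - [0.005,0,-0.1,0,0,0]
    - [0.005,0,-0.2,0,0,0]
    - [0.005,0,-0.26,0,0,0]
    - [0.005,0,-0.285,0,0,0]
    - [0.005,0,-0.295,0,0,0]
    - [0.005,0,-0.3,0,0,0]
    - [0.005,0,-0.3,0,0,0]
    - [0.005,0,-0.3,0,0,0]

```text
time_s: 5.4
position: [0.6548, 0.1228, 0.0134]
tool_rot: [0.982, 0.188, 0.001, 0.0]
wrist_force: [0.8, 0.4, -1.3]
opening: 0.0233
gripper_force: 20.0
```

>>> servo_tool:
  targets:
    - [0,0,-0.007,0,0,0]
    - [0,0,-0.012,0,0,0]
    - [0,0,-0.015,0,0,0]
    - [0,0,-0.015,0,0,0]

```text
time_s: 5.73
position: [0.6545, 0.1228, 0.0108]
tool_rot: [0.982, 0.188, 0.0, 0.0]
wrist_force: [-0.9, -0.8, 3.8]
opening: 0.0234
gripper_force: 20.0
```

Contact (+3.8 N). Release, then back up.

>>> servo_tool:
  targets:
    - [0,0,0,0,0,0]
    - [0,0,0,0,0,0]
    - [0,0,0,0,0,0]
    - [0,0,0,0,0,0]
    - [0,0,0,0,0,0]
  claw: 0.55

```text
time_s: 6.15
position: [0.6541, 0.1227, 0.0099]
tool_rot: [0.982, 0.188, -0.0, -0.0]
wrist_force: [1.2, -0.0, 0.2]
opening: 0.0499
gripper_force: 0.0
```

>>> servo_tool:
  targets:
    - [0,0,0.1,0,0,0]
    - [0,0,0.25,0,0,0]
    - [0,0,0.45,0,0,0]
    - [0,0,0.7,0,0,0]
    - [-0.2,0,0.85,0,0,0]
    - [-0.4,-0.1,0.85,0,0,0]
    - [-0.5,-0.3,0.85,0,0,0]
    - [-0.6,-0.5,0.85,0,0,0]
    - [-0.65,-0.6,0.85,0,0,0]
    - [-0.65,-0.6,0.85,0,0,0]

```text
time_s: 6.98
position: [0.5551, 0.0301, 0.1379]
tool_rot: [0.982, 0.187, -0.0, 0.0]
wrist_force: [-0.4, -0.0, -0.1]
opening: 0.0514
gripper_force: 0.0
```

```bash
cat > look.py <<'E'
from h import *
def hexyaw(p):
    h=cv2.convexHull(p.astype(np.float32)); M=cv2.moments(h); c=np.array([M['m10'],M['m01']])/M['m00']
    r=p-c; d=np.hypot(*r.T); a=np.arctan2(r[:,1],r[:,0])
    return c, np.degrees(np.angle(np.sum((d-d.mean())*np.exp(6j*a))))/6, cv2.minAreaRect(h)[1]
E
python3 - <<'E'
from look import *
for n,s in(("top",(349,211)),("scene",(298,190))):
    c=env.read_camera(n); f=c["frame"]
    hsv=cv2.cvtColor(f,cv2.COLOR_RGB2HSV)
    m=((hsv[...,1]>90)&(hsv[...,0]<40)&(hsv[...,0]>10)&(hsv[...,2]>100)).astype(np.uint8)
    if n=="top": print(hexyaw(ray(c,contour(m,s,22),.066)))
    x,y=(349,211) if n=="top" else (350,190); w=60
    cr=cv2.resize(f[y-w:y+w,x-w:x+w],(400,400),interpolation=cv2.INTER_CUBIC)
    out=cr if n=="top" else np.hstack([out,cr])
    if n=="scene": print(hexyaw(ray(c,contour(m&(hsv[...,2]>215),s,22),.066)))
cv2.imwrite("pics/p2.png",out[:,:,::-1]); print(env.get_obs()["position"])
E
```

```text
(array([ 0.45642319, -0.00494146]), np.float64(7.607708071411072), (0.03451785072684288, 0.03614361211657524))
(array([ 0.44912676, -0.02368632]), np.float64(27.285552320451355), (0.0018677969928830862, 0.004570570774376392))
[0.5568617  0.03248353 0.13793612]
```

View pics/p2.png

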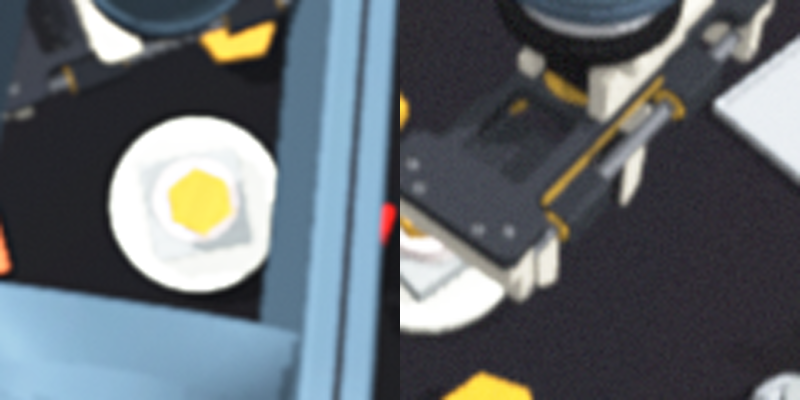

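The electrode is at (200,200) in the crop. That casts to (0.456, -0.005), with flats at 97.6°, so the tool needs about -14° of turn.

>>> servo_tool:
  targets:
    - [-0.15,-0.05,0,0,0,-0.015]
    - [-0.35,-0.12,0,0,0,-0.03]
    - [-0.55,-0.2,0,0,0,-0.039]
    - [-0.67,-0.25,-0.1,0,0,-0.039]
    - [-0.67,-0.25,-0.25,0,0,-0.039]
    - [-0.67,-0.25,-0.3,0,0,-0.039]
    - [-0.67,-0.25,-0.3,0,0,-0.039]
  claw: 0.65

```text
time_s: 7.67
position: [0.4556, -0.0038, 0.0912]
tool_rot: [0.998, 0.067, -0.001, -0.001]
wrist_force: [0.4, 0.8, -0.2]
opening: 0.0608
gripper_force: 0.0
```

>>> servo_tool:
  targets:
    - [0,0,-0.08,0,0,0]
    - [0,0,-0.16,0,0,0]
    - [0,0,-0.22,0,0,0]
    - [0,0,-0.24,0,0,0]
    - [0,0,-0.24,0,0,0]
    - [0,0,-0.24,0,0,0]

```text
time_s: 8.17
position: [0.4568, -0.0046, 0.057]
tool_rot: [0.998, 0.067, 0.0, 0.0]
wrist_force: [-0.2, -0.7, 0.5]
opening: 0.0603
gripper_force: 0.0
```

>>> servo_tool:
  targets:
    - [0,0,0,0,0,0]
    - [0,0,0,0,0,0]
    - [0,0,0,0,0,0]
    - [0,0,0,0,0,0]
    - [0,0,0,0,0,0]
    - [0,0,0,0,0,0]
    - [0,0,0,0,0,0]
  claw: 0.25

```text
time_s: 8.75
position: [0.4565, -0.0049, 0.057]
tool_rot: [0.998, 0.067, 0.0, 0.0]
wrist_force: [-1.3, -0.4, 3.6]
opening: 0.0379
gripper_force: 20.0
```

>>> servo_tool:
  targets:
    - [0,0,0.05,0,0,0]
    - [0,0,0.15,0,0,0]
    - [0,0,0.3,0,0,0]
    - [0,0,0.45,0,0,0]
    - [0.01,-0.1,0.5,0,0,0]
    - [0.03,-0.25,0.5,0,0,0]
    - [0.05,-0.4,0.5,0,0,0]
    - [0.06,-0.55,0.5,0,0,0]
    - [0.07,-0.7,0.5,0,0,0]

```text
time_s: 9.5
position: [0.4663, -0.1104, 0.1318]
tool_rot: [0.998, 0.067, -0.0, -0.0]
wrist_force: [0.2, -0.3, -1.9]
opening: 0.0375
gripper_force: 20.0
```

>>> servo_tool:
  targets:
    - [0.02,-0.15,0,0,0,0]
    - [0.04,-0.3,0,0,0,0]
    - [0.06,-0.5,0,0,0,0]
    - [0.08,-0.65,0,0,0,0]
    - [0.08,-0.705,-0.15,0,0,0]
    - [0.08,-0.705,-0.3,0,0,0]
    - [0.08,-0.705,-0.5,0,0,0]
    - [0.08,-0.705,-0.6,0,0,0]
    - [0.08,-0.705,-0.6,0,0,0]

```text
time_s: 10.25
position: [0.4758, -0.2136, 0.0381]
tool_rot: [0.998, 0.067, -0.003, -0.003]
wrist_force: [-0.3, 0.3, -1.6]
opening: 0.0376
gripper_force: 20.0
```

>>> servo_tool:
  targets:
    - [0,0,0,0,0,0]
    - [0,0,-0.08,0,0,0]
    - [0,0,-0.14,0,0,0]
    - [0,0,-0.17,0,0,0]
    - [0,0,-0.185,0,0,0]
    - [0,0,-0.195,0,0,0]
    - [0,0,-0.195,0,0,0]

```text
time_s: 10.83
position: [0.4788, -0.2156, 0.0126]
tool_rot: [0.998, 0.067, 0.0, 0.0]
wrist_force: [-0.3, -0.0, -2.1]
opening: 0.0378
gripper_force: 20.0
```

>>> servo_tool:
  targets:
    - [0,0,-0.005,0,0,0]
    - [0,0,-0.01,0,0,0]
    - [0,0,-0.012,0,0,0]
    - [0,0,-0.012,0,0,0]

```text
time_s: 11.17
position: [0.4789, -0.2157, 0.0111]
tool_rot: [0.998, 0.067, 0.0, 0.0]
wrist_force: [-1.7, 1.1, 2.7]
opening: 0.0374
gripper_force: 20.0
```

>>> servo_tool:
  targets:
    - [0,0,0,0,0,0]
    - [0,0,0,0,0,0]
    - [0,0,0,0,0,0]
    - [0,0,0,0,0,0]
    - [0,0,0,0,0,0]
  claw: 0.65

```text
time_s: 11.58
position: [0.4787, -0.2156, 0.0106]
tool_rot: [0.998, 0.067, 0.0, 0.0]
wrist_force: [-0.2, 0.7, 0.3]
opening: 0.0597
gripper_force: 0.0
```

>>> servo_tool:
  targets:
    - [0,0,0.1,0,0,0]
    - [0,0,0.25,0,0,0]
    - [0,0,0.45,0,0,0]
    - [0,0,0.7,0,0,0]
    - [0,0,0.8,0,0,0]
    - [0,0,0.8,0,0,0]
  claw: 0.85

```text
time_s: 12.08
position: [0.4811, -0.2172, 0.135]
tool_rot: [0.998, 0.067, 0.003, 0.003]
wrist_force: [1.3, 0.0, -0.4]
opening: 0.0787
gripper_force: 0.0
```

Run:
```python
from look import *
for n,s in(("top",(349,213)),("scene",(298,195))):
    c=env.read_camera(n); f=c["frame"]
    x,y=s; w=30
    cr=cv2.resize(f[y-w:y+w,x-w:x+w],(390,390),interpolation=cv2.INTER_CUBIC)
    out=cr if n=="top" else np.hstack([out,cr])
cv2.imwrite("pics/p3.png",cv2.convertScaleAbs(out[:,:,::-1],alpha=1.0)); print(env.get_obs()["position"])
```

```text
[ 0.47882954 -0.21560268  0.13092573]
```

View pics/p3.png

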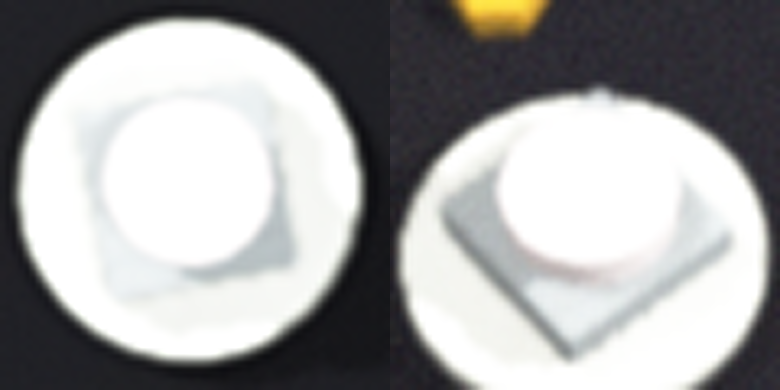

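The disc top is at (188,181) in the top crop. The block corners are at (75,110), (268,82), (297,265) and (115,300).

Run:
```python
from look import *
c=env.read_camera("top")
f=lambda p:((p[0]+.5)/6.5-.5+319,(p[1]+.5)/6.5-.5+183)
print(ray(c,f((188,181)),.05), ray(c,[f((102,181)),f((274,181)),f((188,95)),f((188,267))],.05))
q=ray(c,[f(p) for p in [(75,110),(268,82),(297,265),(115,300)]],.034)
print(q,q.mean(0)); e=np.roll(q,-1,0)-q; print(np.degrees(np.arctan2(e[:,1],e[:,0])),np.hypot(*e.T))
```

```text
[[ 0.45798976 -0.00423188]] [[ 0.45772398  0.02323761]
 [ 0.45825572 -0.03171958]
 [ 0.48551144 -0.00409024]
 [ 0.43058579 -0.00437292]]
[[ 0.48133054  0.03157224]
 [ 0.49109854 -0.03126889]
 [ 0.43166438 -0.0408749 ]
 [ 0.41979657  0.01812033]] [ 0.45597251 -0.0056128 ]
[ -81.16467393 -170.8189997   101.37412961   12.3314092 ] [0.06359576 0.06020544 0.06017708 0.06298716]
```

>>> servo_tool:
  targets:
    - [-0.02,0.15,0,0,0,0]
    - [-0.04,0.35,0,0,0,0]
    - [-0.06,0.55,0,0,0,0]
    - [-0.08,0.75,0,0,0,0]
    - [-0.1,0.9,0,0,0,0]

```text
time_s: 12.65
position: [0.4617, -0.078, 0.1285]
tool_rot: [0.998, 0.067, -0.002, -0.001]
wrist_force: [0.9, 0.4, 0.5]
opening: 0.0791
gripper_force: 0.0
```

>>> servo_tool:
  targets:
    - [-0.02,0.2,0,0,0,0]
    - [-0.04,0.4,0,0,0,0]
    - [-0.045,0.507,0,0,0,0]
    - [-0.045,0.507,-0.1,0,0,0]
    - [-0.045,0.507,-0.25,0,0,0]
    - [-0.045,0.507,-0.4,0,0,0]
    - [-0.045,0.507,-0.52,0,0,0]
    - [-0.045,0.507,-0.58,0,0,0]
    - [-0.045,0.507,-0.6,0,0,0]
    - [-0.045,0.507,-0.6,0,0,0]

```text
time_s: 13.48
position: [0.4558, -0.0043, 0.0394]
tool_rot: [0.998, 0.067, -0.002, -0.001]
wrist_force: [0.1, 0.2, 0.1]
opening: 0.0789
gripper_force: 0.0
```

>>> servo_tool:
  targets:
    - [0,0,0,0,0,0]
    - [0,0,0,0,0,0]
    - [0,0,0,0,0,0]
    - [0,0,0,0,0,0]
    - [0,0,0,0,0,0]
    - [0,0,0,0,0,0]
    - [0,0,0,0,0,0]
  claw: 0.4

```text
time_s: 14.07
position: [0.4574, -0.0046, 0.0412]
tool_rot: [0.998, 0.067, 0.001, 0.0]
wrist_force: [-1.5, 0.5, 5.5]
opening: 0.0513
gripper_force: 20.0
```

>>> servo_tool:
  targets:
    - [0,0,0.05,0,0,0]
    - [0,0,0.15,0,0,0]
    - [0,0,0.3,0,0,0]
    - [0,0,0.45,0,0,0]
    - [0.1,-0.06,0.5,0,0,0]
    - [0.25,-0.16,0.5,0,0,0]
    - [0.4,-0.26,0.5,0,0,0]
    - [0.55,-0.36,0.5,0,0,0]
    - [0.65,-0.43,0.5,0,0,0]

```text
time_s: 14.82
position: [0.5562, -0.0702, 0.116]
tool_rot: [0.998, 0.067, 0.001, 0.0]
wrist_force: [0.8, -0.0, -0.6]
opening: 0.0511
gripper_force: 20.0
```

>>> servo_tool:
  targets:
    - [0.15,-0.1,0,0,0,0]
    - [0.3,-0.2,0,0,0,0]
    - [0.45,-0.3,0,0,0,0]
    - [0.6,-0.4,0,0,0,0]
    - [0.68,-0.442,-0.1,0,0,0]
    - [0.68,-0.442,-0.25,0,0,0]
    - [0.68,-0.442,-0.4,0,0,0]
    - [0.68,-0.442,-0.5,0,0,0]
    - [0.68,-0.442,-0.5,0,0,0]
    - [0.68,-0.442,-0.5,0,0,0]

```text
time_s: 15.65
position: [0.6555, -0.1348, 0.0397]
tool_rot: [0.998, 0.067, -0.001, -0.001]
wrist_force: [0.6, -0.2, 0.5]
opening: 0.0512
gripper_force: 20.0
```

>>> servo_tool:
  targets:
    - [0,0,-0.05,0,0,0]
    - [0,0,-0.1,0,0,0]
    - [0,0,-0.15,0,0,0]
    - [0,0,-0.17,0,0,0]
    - [0,0,-0.185,0,0,0]
    - [0,0,-0.185,0,0,0]
    - [0,0,-0.185,0,0,0]

```text
time_s: 16.23
position: [0.6565, -0.1353, 0.0129]
tool_rot: [0.998, 0.067, 0.0, -0.0]
wrist_force: [-0.5, 0.4, -2.2]
opening: 0.0513
gripper_force: 20.0
```

>>> servo_tool:
  targets:
    - [0,0,-0.005,0,0,0]
    - [0,0,-0.01,0,0,0]
    - [0,0,-0.012,0,0,0]
    - [0,0,-0.012,0,0,0]

```text
time_s: 16.57
position: [0.6566, -0.1353, 0.0113]
tool_rot: [0.998, 0.067, 0.0, 0.0]
wrist_force: [-0.1, -0.6, -0.4]
opening: 0.051
gripper_force: 20.0
```

>>> servo_tool:
  targets:
    - [0,0,-0.003,0,0,0]
    - [0,0,-0.004,0,0,0]
    - [0,0,-0.004,0,0,0]

```text
time_s: 16.82
position: [0.6566, -0.1354, 0.0113]
tool_rot: [0.998, 0.067, 0.0, 0.0]
wrist_force: [-2.0, 1.1, 5.6]
opening: 0.0509
gripper_force: 20.0
```

>>> servo_tool:
  targets:
    - [0,0,0,0,0,0]
    - [0,0,0,0,0,0]
    - [0,0,0,0,0,0]
    - [0,0,0,0,0,0]
    - [0,0,0,0,0,0]
  claw: 0.75

```text
time_s: 17.23
position: [0.6564, -0.1353, 0.0102]
tool_rot: [0.998, 0.067, -0.0, -0.0]
wrist_force: [0.6, -0.6, -0.2]
opening: 0.0698
gripper_force: 0.0
```

>>> servo_tool:
  targets:
    - [0,0,0.1,0,0,0]
    - [0,0,0.25,0,0,0]
    - [0,0,0.45,0,0,0]
    - [0,0,0.7,0,0,0]
    - [0,-0.2,0.8,0,0,0]
    - [0,-0.4,0.8,0,0,0]
    - [0,-0.5,0.8,0,0,0]
    - [0,-0.5,0.8,0,0,0]
  claw: 1

```text
time_s: 17.9
position: [0.6559, -0.2137, 0.13]
tool_rot: [0.998, 0.065, -0.0, 0.0]
wrist_force: [-0.3, -0.1, -0.5]
opening: 0.0929
gripper_force: 0.0
```

Run:
```python
from look import *
for n,s in(("top",(349,213)),("scene",(298,200))):
    c=env.read_camera(n); f=c["frame"]
    x,y=s; w=30
    cr=cv2.resize(f[y-w:y+w,x-w:x+w],(390,390),interpolation=cv2.INTER_CUBIC)
    out=cr if n=="top" else np.hstack([out,cr])
    cv2.imwrite(f"pics/raw_{n}.png",f[:,:,::-1])
cv2.imwrite("pics/p4.png",out[:,:,::-1]); print(env.get_obs()["position"])
```

```text
[ 0.65547781 -0.20985109  0.1288484 ]
```

View pics/p4.png

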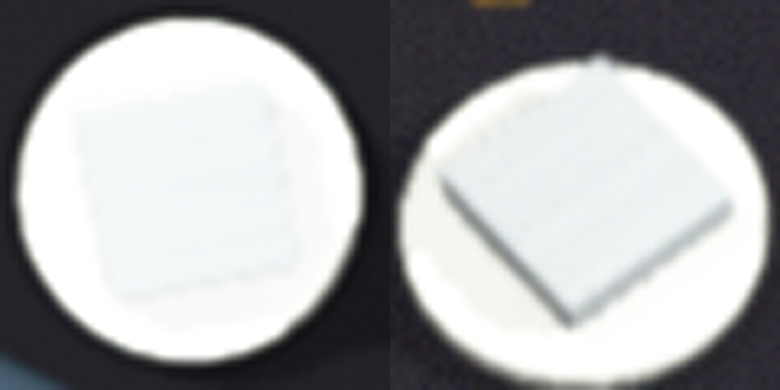

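View pics/raw_top.png

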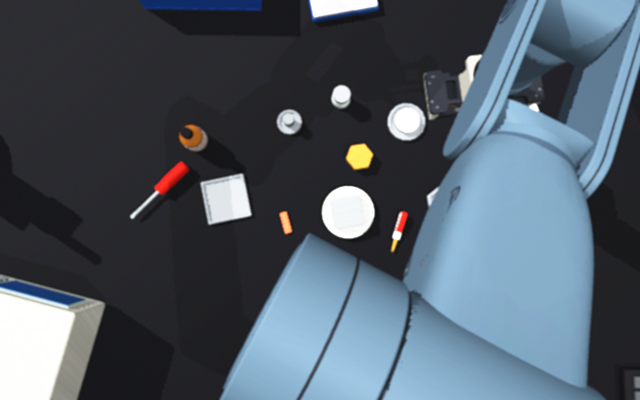

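Weight at (289,121) and disc at (406,121) are in their trays. Top-face corners of the block in the crops: top (77,113), (268,85), (297,262), (120,300), and scene (52,178), (213,58), (342,205), (180,312).

Run:
```python
from look import *
for n,o,P in(("top",(319,183),[(77,113),(268,85),(297,262),(120,300)]),("scene",(268,170),[(52,178),(213,58),(342,205),(180,312)])):
    c=env.read_camera(n)
    q=ray(c,[((p[0]+.5)/6.5-.5+o[0],(p[1]+.5)/6.5-.5+o[1]) for p in P],.034)
    e=np.roll(q,-1,0)-q; print(q.mean(0),(np.degrees(np.arctan2(e[:,1],e[:,0])))%90,np.hypot(*e.T))
```

```text
[ 0.45573119 -0.00618278] [ 8.9192449   9.48186145 12.60011679 13.39024787] [0.06294662 0.05827869 0.0587883  0.06223944]
[ 0.45685696 -0.0057142 ] [13.89776659  7.67727622  8.85948904 11.65427135] [0.06382439 0.06635655 0.05924371 0.06080962]
```

>>> servo_tool:
  targets:
    - [-0.1,0.1,0,0,0,0.009]
    - [-0.25,0.25,0,0,0,0.009]
    - [-0.4,0.4,0,0,0,0.009]
    - [-0.55,0.55,0,0,0,0.009]
    - [-0.67,0.68,0,0,0,0.009]
  grip_force: 40

```text
time_s: 18.52
position: [0.5536, -0.1051, 0.1296]
tool_rot: [0.995, 0.096, -0.001, -0.001]
wrist_force: [0.3, 0.4, 0.8]
opening: 0.0933
gripper_force: 0.0
```

>>> servo_tool:
  targets:
    - [-0.2,0.2,0,0,0,0]
    - [-0.4,0.4,0,0,0,0]
    - [-0.6,0.6,0,0,0,0]
    - [-0.667,0.683,-0.1,0,0,0]
    - [-0.667,0.683,-0.25,0,0,0]
    - [-0.667,0.683,-0.4,0,0,0]
    - [-0.667,0.683,-0.5,0,0,0]
    - [-0.667,0.683,-0.5,0,0,0]
    - [-0.667,0.683,-0.5,0,0,0]

```text
time_s: 19.27
position: [0.4548, -0.0046, 0.0549]
tool_rot: [0.995, 0.096, -0.001, -0.001]
wrist_force: [-0.5, -0.8, -0.0]
opening: 0.0929
gripper_force: 0.0
```

>>> servo_tool:
  targets:
    - [0,-0.005,-0.05,0,0,0]
    - [0,-0.005,-0.12,0,0,0]
    - [0,-0.005,-0.18,0,0,0]
    - [0,-0.005,-0.21,0,0,0]
    - [0,-0.005,-0.22,0,0,0]
    - [0,-0.005,-0.22,0,0,0]
    - [0,-0.005,-0.22,0,0,0]

```text
time_s: 19.85
position: [0.4561, -0.0067, 0.0227]
tool_rot: [0.995, 0.095, 0.0, 0.0]
wrist_force: [0.3, -0.5, -0.3]
opening: 0.0928
gripper_force: 0.0
```

>>> servo_tool:
  targets:
    - [0,0,0,0,0,0]
    - [0,0,0,0,0,0]
    - [0,0,0,0,0,0]
    - [0,0,0,0,0,0]
    - [0,0,0,0,0,0]
    - [0,0,0,0,0,0]
    - [0,0,0,0,0,0]
  claw: 0.5

```text
time_s: 20.43
position: [0.4558, -0.0063, 0.0226]
tool_rot: [0.995, 0.095, 0.0, -0.0]
wrist_force: [-0.6, 1.8, 2.4]
opening: 0.0634
gripper_force: 40.0
```

>>> servo_tool:
  targets:
    - [0,0,0.04,0,0,0]
    - [0,0,0.12,0,0,0]
    - [0,0,0.25,0,0,0]
    - [0,0,0.4,0,0,0]
    - [0.01,0.1,0.45,0,0,0.004]
    - [0.03,0.25,0.45,0,0,0.004]
    - [0.05,0.42,0.45,0,0,0.004]
    - [0.07,0.6,0.45,0,0,0.004]
    - [0.09,0.76,0.45,0,0,0.004]
    - [0.1,0.88,0.45,0,0,0.004]

```text
time_s: 21.27
position: [0.47, 0.1271, 0.0895]
tool_rot: [0.994, 0.108, -0.001, -0.0]
wrist_force: [0.2, 0.2, -5.8]
opening: 0.0635
gripper_force: 40.0
```

>>> servo_tool:
  targets:
    - [0.02,0.15,0,0,0,0]
    - [0.04,0.3,0,0,0,0]
    - [0.06,0.5,0,0,0,0]
    - [0.07,0.68,0,0,0,0]
    - [0.078,0.8,0,0,0,0]
    - [0.078,0.882,-0.05,0,0,0]
    - [0.078,0.882,-0.15,0,0,0]
    - [0.078,0.882,-0.25,0,0,0]
    - [0.078,0.882,-0.3,0,0,0]
    - [0.078,0.882,-0.3,0,0,0]

```text
time_s: 22.1
position: [0.4802, 0.2566, 0.0422]
tool_rot: [0.994, 0.107, -0.003, 0.001]
wrist_force: [-0.1, -0.7, -6.2]
opening: 0.0639
gripper_force: 40.0
```

>>> servo_tool:
  targets:
    - [0,0,0,0,0,0]
    - [0,0,-0.08,0,0,0]
    - [0,0,-0.14,0,0,0]
    - [0,0,-0.18,0,0,0]
    - [0,0,-0.2,0,0,0]
    - [0,0,-0.21,0,0,0]
    - [0,0,-0.21,0,0,0]
    - [0,0,-0.21,0,0,0]

```text
time_s: 22.77
position: [0.4829, 0.2578, 0.0137]
tool_rot: [0.994, 0.107, 0.0, -0.0]
wrist_force: [0.1, 0.4, -5.9]
opening: 0.0639
gripper_force: 40.0
```

>>> servo_tool:
  targets:
    - [0,0,-0.006,0,0,0]
    - [0,0,-0.012,0,0,0]
    - [0,0,-0.017,0,0,0]
    - [0,0,-0.019,0,0,0]
    - [0,0,-0.019,0,0,0]

```text
time_s: 23.18
position: [0.4826, 0.2578, 0.0106]
tool_rot: [0.994, 0.108, 0.0, -0.0]
wrist_force: [-1.0, -0.7, -6.3]
opening: 0.0636
gripper_force: 40.0
```

>>> servo_tool:
  targets:
    - [0,0,-0.003,0,0,0]
    - [0,0,-0.005,0,0,0]
    - [0,0,-0.006,0,0,0]
    - [0,0,-0.006,0,0,0]

```text
time_s: 23.52
position: [0.4826, 0.2578, 0.0106]
tool_rot: [0.994, 0.108, 0.0, -0.0]
wrist_force: [-3.7, -1.6, 4.8]
opening: 0.0638
gripper_force: 40.0
```

Contact made. Releasing, rising clear and checking.

>>> servo_tool:
  targets:
    - [0,0,0,0,0,0]
    - [0,0,0,0,0,0]
    - [0,0,0,0,0,0]
    - [0,0,0,0,0,0]
    - [0,0,0,0,0,0]
    - [0,0,0,0,0,0]
  claw: 0.9

```text
time_s: 24.02
position: [0.4827, 0.2578, 0.0097]
tool_rot: [0.994, 0.108, 0.0, -0.0]
wrist_force: [0.3, -0.1, -0.3]
opening: 0.0832
gripper_force: 0.0
```

>>> servo_tool:
  targets:
    - [0,0,0.1,0,0,0]
    - [0,0,0.25,0,0,0]
    - [0,0,0.45,0,0,0]
    - [0,0,0.65,0,0,0]
    - [0,0,0.85,0,0,0]
    - [-0.2,0,1,0,0,0]
    - [-0.4,0,1,0,0,0]
    - [-0.6,0,1,0,0,0]
    - [-0.7,0,1,0,0,0]
    - [-0.7,0,1,0,0,0]

```text
time_s: 24.85
position: [0.3741, 0.2576, 0.1598]
tool_rot: [0.994, 0.108, -0.001, 0.0]
wrist_force: [-0.0, -0.2, -0.0]
opening: 0.0834
gripper_force: 0.0
```

Run:
```python
from h import *
for n in("top","scene"): cv2.imwrite(f"pics/end_{n}.png",env.read_camera(n)["frame"][:,:,::-1])
print(env.get_obs()["position"])
```

```text
[0.37788585 0.2579594  0.16012953]
```

View pics/end_scene.png

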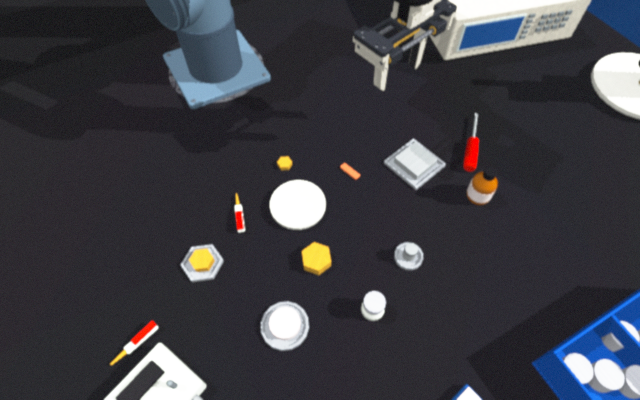

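View pics/end_top.png

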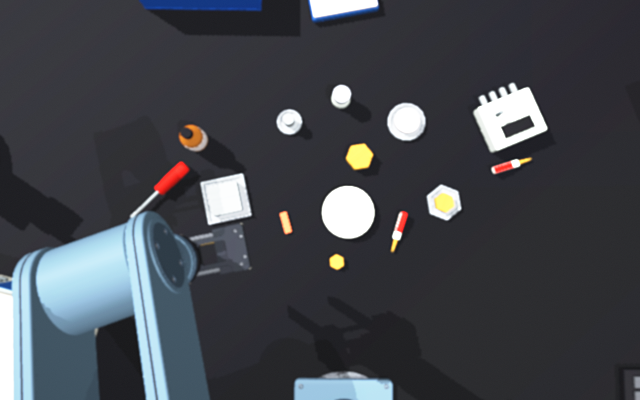

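All four pieces lie flat in their own trays: scene pixels (408,254), (202,260), (285,322) and (415,160). The stage is empty, and the bottle stands where it was at (482,187).

```bash
python3 -c "
from station import env
print(env.job_done())"
```

```text
the job is handed in; nothing more can be done
None
```

The job is handed in at about 25 s on the robot's clock: the final pictures show the weight, electrode, ceramic disc and square block, moved from the top down, each lying flat in its own tray, with the bottle still standing in its place.

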